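# Spotting bottles back into the wire rack in their order

### The job

The refilled stain-treatment bottles have come back to the laundry counter in the grey carrier. Move all four into the empty wire rack, one bottle to a cell, in the same order as they stand in the carrier (the one nearest the robot goes in the cell nearest the robot, and so on to the far end). Keep them upright and set each one down on the floor of its cell without dropping it.

Things in the scene. Friction and masses are not known exactly. Their poses are not given: they have to be found in the camera images.
- carrier: Grey plastic tray 306 x 86 mm, rim 18 mm high, steel loop handle 69 mm high over each short end; stands fast, left or right of the robot's midline (the rack on the other side). Origin: centre of its underside, on the counter. x runs along the row, away from the robot (turned up to 0.3 rad). Four cups stand in it at x = -102, -34, +34, +102 mm, y = 0.
- rack: Stainless wire rack, stands fast: 290 x 84 mm drip tray under a row of four open-topped square cells, 64 x 64 mm inside, empty at the start. Origin: centre of its underside, on the counter. x runs along the row, away from the robot (turned up to 0.3 rad). Cell centres at x = -102, -34, +34, +102 mm, y = 0; cell floor 12 mm, top wires 48 mm above the counter.
- nozzle: Milky plastic squeeze bottle with a pointed grey nozzle, 138 mm tall: body diameter 44 mm up to 98 mm, sloping shoulder to 107 mm, collar 27 mm to 116 mm, then a thin cone to the tip. Grip the body at 75 to 95 mm. Round; origin at the centre of its underside, z up its axis; 80 to 170 g. Starts in any one of the cups, underside 8 mm above the counter.
- spray: Slim milky plastic spray bottle with a small round grey push head, 130 mm tall: body diameter 38 mm up to 98 mm, shoulder to 105 mm, collar 23 mm to 115 mm, 17 mm push head on top. Grip the body at 75 to 95 mm. Round; origin at the centre of its underside, z up its axis; 80 to 170 g. Starts in any one of the cups, underside 8 mm above the counter.
- jar: Short milky plastic jar with a wide flat grey lid, 96 mm tall: body of diameter 47 mm up to 70 mm, lid of diameter 50 mm from 73 to 96 mm above its underside. Grip it by the lid. Round; origin at the centre of its underside, z up its axis; 80 to 170 g. Starts in any one of the cups, underside 8 mm above the counter.
- flip: Milky plastic bottle with a tall flat-topped grey cap, 122 mm tall: body of diameter 45 mm up to 66 mm, sloping shoulder to 80 mm, cylindrical cap of diameter 30 mm from 80 to 122 mm above its underside. Grip it by the cap at about 100 mm. Round; origin at the centre of its underside, z up its axis; 80 to 170 g. Starts in any one of the cups, underside 8 mm above the counter.
- cup_nozzle: Round white drip cup, fixed in the carrier, where the nozzle bottle stands at the start; 65 mm wide at the rim, 57 mm inside at the floor. Origin: centre of its underside, 5 mm above the counter; inner floor 3 mm, rim 38 mm above that. The four cups look alike and never move: they show where in the row each bottle began.
- cup_spray: Round white drip cup, fixed in the carrier, where the spray bottle stands at the start; 65 mm wide at the rim, 57 mm inside at the floor. Origin: centre of its underside, 5 mm above the counter; inner floor 3 mm, rim 38 mm above that. The four cups look alike and never move: they show where in the row each bottle began.
- cup_jar: Round white drip cup, fixed in the carrier, where the jar stands at the start; 65 mm wide at the rim, 57 mm inside at the floor. Origin: centre of its underside, 5 mm above the counter; inner floor 3 mm, rim 38 mm above that. The four cups look alike and never move: they show where in the row each bottle began.
- cup_flip: Round white drip cup, fixed in the carrier, where the flat-topped bottle stands at the start; 65 mm wide at the rim, 57 mm inside at the floor. Origin: centre of its underside, 5 mm above the counter; inner floor 3 mm, rim 38 mm above that. The four cups look alike and never move: they show where in the row each bottle began.
Mind the look-alikes: they are no part of the job. What is shaped like the spray but green is not meant. Leave any blue look-alike of the nozzle alone.

How it is judged:
By the outcome, as a careful person would: the job done as asked, in the order asked, and still so for the second after the job is handed in, with the robot touching nothing.
It also fails if it takes over 99 s, if anything falls off the work surface, if the arm or the gripper's body presses on something with over 40 N, if the wrist force passes 120 N, or if a joint passes its speed limit or range.

### The arm

A 6-joint arm with a two-finger parallel gripper is mounted at the origin on the work surface. World frame = base frame: x ahead of the robot, y to its left, z up, the work surface at z = 0. Lengths are in mm, angles in rad, forces in N, time in s.
With the tool pointing down it reaches from about 350 to 775 mm from the base axis. Payload 7.3 kg.
Tool frame: the origin (TCP) lies at the very end of the fingers, on their centre line; the grasp point (between the pads) lies 19 mm behind it; z points along the fingers, y is the line along which they close (so a half turn about z gives the same grasp; the last joint's range is limited). The gripper opens to 92 mm and grips with 3 to 60 N. Pads are 19 mm wide; open, the fingers measure 130 mm over their backs; the gripper's body (75 mm by 190 mm) begins 47 mm behind the grasp point.
Start: joints at [-1.273, 0.342, 1.524, -0, 1.275, -0.146], TCP at [225.446, -474.151, 226.741] pointing down, gripper open.
Joint ranges: [-2.53, 2.53], [-0.77, 2.02], [0.04, 2.7], [-1, 4.14], [0.28, 2.66], [-3.11, 3.11]. Speed limits (rad/s): [2.57, 2.57, 3.14, 3.14, 3.14, 3.14].

### API

Orientations are given as [roll, pitch, yaw] about the fixed x, y, z axes, in that order (R = Rz(yaw) Ry(pitch) Rx(roll)).
In Python, from plant import get_obs, vision, workorder gives the robot as it stands.
- The arm moves only by the shell command python3 -m pendant 'ROWS' [OPENING]. ROWS is a JSON object of lists of equal length, an entry for each row: "dp": the shift along the tool's x, y, z in m, a list of three; "rotation": the turn, a rotation vector about the tool's x, y, z in rad, a list of three. A call has 1 to 8 rows; each row is the pose to reach, as a shift and turn from the pose commanded when the call began, along the tool's axes at that moment; what a row does not reach only later rows make up. A row lasts 1/8 s, in which the tool goes at most 62.5 mm and 10.7 degrees, less where a joint would pass 70% of its speed; a pose out of reach is approached as far as the arm can. A call with a gripper value outside its range is refused whole. OPENING is the finger opening in m, from 0 to 0.0918, set as the call begins (- or left out, the last holds). The fingers move at their own pace and stop on an object; the grip force is fixed at half the most. Time passes only in rows, so rows that repeat a pose let the fingers close. It gives the time, the measured TCP pose, the force, the opening and the grip force at its end, in the units of the state.
- get_obs(): the state, without advancing time (a new reading comes with each control period).
- vision.capture(name): name is "scene" or "top"; returns a dict with "pixels" (384x512x3 uint8, red, green, blue), "vfov" (degrees; the focal length in pixels is half the picture's height over the tangent of half this angle, whatever the lens; pixels are square), "cx", "cy" (the principal point, pixels), "pose" (4x4, takes a point from camera to world coordinates). Camera axes: x right, y up, looking along -z (the intrinsics and any distortion apply to the point x, -y, -z); pixel columns grow to the right and rows downward; lengths in mm; the calibration is good to about 2 mm. A picture is of the moment at which its call begins. There is no depth.
- workorder.close_job(): hands the job in; it is judged then, once.
The state is a dict: "time": time; "joint_positions": joint angles; "dq": joint speeds; "tau": joint torques, N m; "tool_pos": TCP position; "tcp_rot": TCP orientation; "contact_force": force on the tool from outside, world axes, zero at the start; "moment": the same for the moment, N m; "grip_width": finger opening in mm; "finger_force": force on a finger pad.
Only numpy, scipy, OpenCV 4.12 (cv2) and the standard library are available. Lean on these libraries where they do the work, as an engineer would, in place of code of your own. Each camera call takes 0.05 s, during which the arm holds its last target. There are 200 camera calls.

## Working session

There is one attempt and no reset: what is moved stays moved. The work goes in short steps, Python scripts to look and compute and a shell command to move; the robot and the scene stay as the last step left them, time stands still between calls to the robot, and variables do not carry over. Pictures are saved under pics/ and viewed, at most 14 in all, crops included, and the job is handed in when it is done.

```bash
mkdir -p pics; ls
python3 - <<'E'
from plant import get_obs, vision
import cv2, numpy as np
print(get_obs())
for n in ("scene","top"):
    c=vision.capture(n); cv2.imwrite(f"pics/{n}0.png",c["pixels"][:,:,::-1])
    print({k:v for k,v in c.items() if k!="pixels"})
E
```

```text
pics
{'time': 0.0, 'joint_positions': array([-1.27300524e+00,  3.42692208e-01,  1.52501511e+00, -2.35333520e-05,
        1.27542062e+00, -1.46015335e-01]), 'dq': array([ 3.86386843e-04,  1.82261462e-04,  1.35464163e-03,  1.33472148e-04,
       -1.42177798e-03, -2.88255671e-05]), 'tau': array([-8.55246071e-04, -4.31249285e+01, -2.44217134e+01,  7.16789486e-02,
        5.60505164e-02, -1.33373201e-04]), 'tool_pos': array([ 225.30792561, -473.7362701 ,  226.06147745]), 'tcp_rot': array([-3.14007043e+00, -2.01115966e-04,  4.43813136e-01]), 'contact_force': array([-0.77899014,  0.80689165, -0.95567403]), 'moment': array([ 0.02904389, -0.00727335,  0.0405888 ]), 'finger_force': 0.0, 'grip_width': 91.8312607854069}
{'vfov': 54.25040545258616, 'cx': 250.97788250469918, 'cy': 194.8166709293918, 'pose': array([[-3.39772897e-01, -5.23299692e-01,  7.81480525e-01,
         1.20600933e+03],
       [ 9.40404225e-01, -2.01343362e-01,  2.74045151e-01,
         1.55116041e+02],
       [ 1.39381729e-02,  8.28020702e-01,  5.60524258e-01,
         5.39423481e+02],
       [ 0.00000000e+00,  0.00000000e+00,  0.00000000e+00,
         1.00000000e+00]])}
{'vfov': 46.82128614132347, 'cx': 254.6110291726008, 'cy': 190.97676809718723, 'pose': array([[-2.33311904e-02,  9.95814176e-01, -8.83729723e-02,
         4.06194125e+02],
       [-9.99514473e-01, -2.50609012e-02, -1.85140114e-02,
        -8.01645675e+01],
       [-2.06512213e-02,  8.78981110e-02,  9.95915383e-01,
         9.80119049e+02],
       [ 0.00000000e+00,  0.00000000e+00,  0.00000000e+00,
         1.00000000e+00]])}
```

View pics/top0.png

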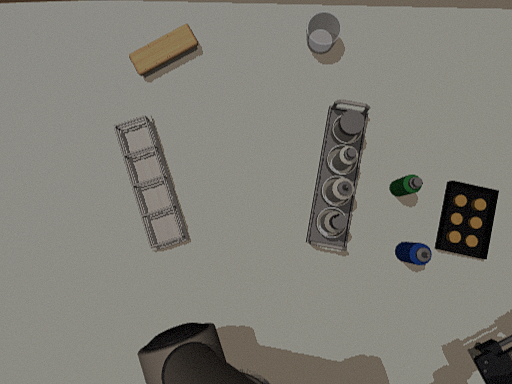

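View pics/scene0.png

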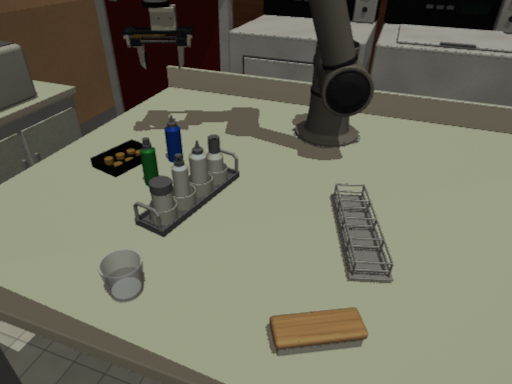

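Top view shows the rack at about (115–190, 117–250) and the carrier at (307–368, 100–250). From near to far, the carrier holds flip, nozzle, spray and jar (scene view confirms this). The green and blue decoys stand at (405, 185) and (413, 253). Next I'll zoom in to get the corners.

Run:
```python
import cv2, numpy as np
t=cv2.imread("pics/top0.png")
f=lambda x0,y0,w,h,s:cv2.resize(t[y0:y0+h,x0:x0+w],None,fx=s,fy=s,interpolation=cv2.INTER_CUBIC)
a=np.hstack([f(105,105,100,150,4),f(290,98,100,150,4)])
for i in range(0,100,10):
  for o in (0,400): cv2.putText(a,str((105 if o==0 else 290)+i),(o+i*4,8),0,.3,(0,0,255)); a[::8,o+i*4]=(0,0,255)
for i in range(0,150,10):
  cv2.putText(a,str(105+i),(0,i*4+3),0,.3,(255,0,0)); cv2.putText(a,str(98+i),(400,i*4+3),0,.3,(255,0,0)); a[i*4,::8]=(255,0,0)
cv2.imwrite("pics/crop1.png",cv2.convertScaleAbs(a,alpha=1.4))
```

```text
(no output)
```

View pics/crop1.png

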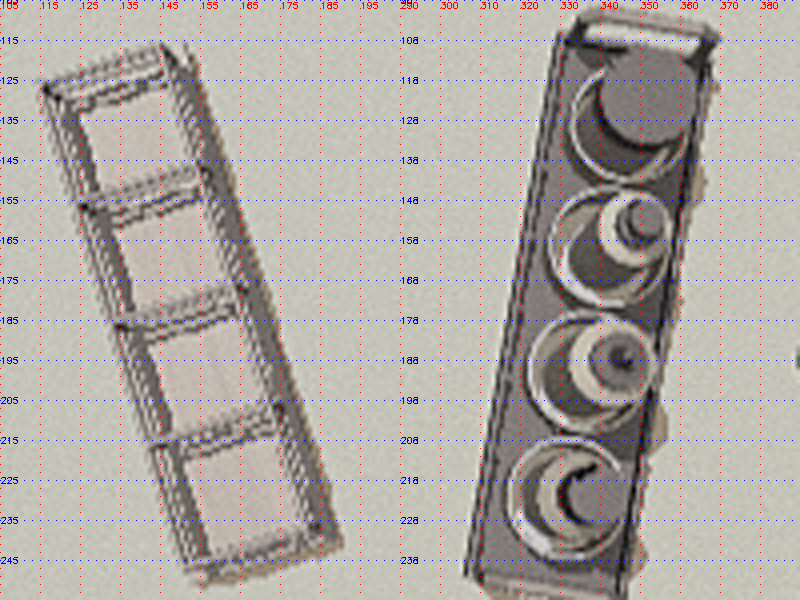

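```bash
cat > cam.py <<'E'
import numpy as np, cv2
from scipy.optimize import least_squares
from scipy.spatial.transform import Rotation as R
CAL={"top":(46.82128614132347,254.6110291726008,190.97676809718723,[[-3.39772897e-01*0-2.33311904e-02,9.95814176e-01,-8.83729723e-02,406.194125],[-9.99514473e-01,-2.50609012e-02,-1.85140114e-02,-80.1645675],[-2.06512213e-02,8.78981110e-02,9.95915383e-01,980.119049],[0,0,0,1]]),
"scene":(54.25040545258616,250.97788250469918,194.8166709293918,[[-3.39772897e-01,-5.23299692e-01,7.81480525e-01,1206.00933],[9.40404225e-01,-2.01343362e-01,2.74045151e-01,155.116041],[1.39381729e-02,8.28020702e-01,5.60524258e-01,539.423481],[0,0,0,1]])}
def project(name,P,k1=0.):
    v,cx,cy,T=CAL[name]; T=np.array(T); f=192/np.tan(np.radians(v/2))
    M=np.diag([1,-1,-1])@T[:3,:3].T
    K=np.array([[f,0,cx],[0,f,cy],[0,0,1.]])
    return cv2.projectPoints(np.asarray(P,float).reshape(-1,1,3),cv2.Rodrigues(M)[0],-M@T[:3,3],K,np.array([k1,0,0,0]))[0][:,0]
def obj(p,L):
    L=np.asarray(L,float); c,s=np.cos(p[2]),np.sin(p[2])
    return np.c_[p[0]+c*L[:,0]-s*L[:,1],p[1]+s*L[:,0]+c*L[:,1],L[:,2]]
E
cat > fit.py <<'E'
from cam import *
cx4=[-102,-34,34,102]
cL=[[x,0,43] for x in cx4]; cP=[(331.8,222.7),(338,191),(342.3,159.75),(347.3,128.5)]
rL=[[136,33,48],[68,33,48],[0,33,48],[-68,33,48],[136,-33,48],[68,-33,48],[0,-33,48],[-68,-33,48],[-136,-33,48]]
g=lambda a:[(105+x/4,105+y/4) for x,y in a]
rP=g([(45,90),(82,207),(122,327),(160,447),(165,47),(205,170),(243,290),(278,410),(317,527)])
def res(p):
    return np.r_[(project("top",obj(p[:3],cL),p[6])-cP).ravel(),(project("top",obj(p[3:6],rL),p[6])-rP).ravel()]
for free in (0,1):
    x0=[450,-250,-.1,450,130,.2,0]
    f=(lambda q:res(np.r_[q,0])) if not free else res
    s=least_squares(f,x0[:6+free]); print(s.x.round(3),s.cost); print(s.fun.reshape(-1,2).round(1).tolist())
    p=np.r_[s.x,0][:7]
# bottle tops
for n,z,px in (("flip",130,(340.2,221)),("nozzle",146,(345,187.25)),("spray",138,(350,153.5)),("jar",104,(351.9,122.25))):
    q=least_squares(lambda q:(project("top",[[q[0],q[1],z]],p[6])-px).ravel(),[450,-250]).x
    c,s_=np.cos(p[2]),np.sin(p[2]); d=q-p[:2]
    print(n,q.round(1),"carrier:",(c*d[0]+s_*d[1]).round(1),(-s_*d[0]+c*d[1]).round(1))
np.save("p.npy",p)
rings=lambda n:[(np.cos(a),np.sin(a)) for a in np.linspace(0,2*np.pi,n)]
out=[]
for name,x0,y0,w,h in (("top",105,98,280,155),("scene",125,125,280,155)):
    im=cv2.imread(f"pics/{name}0.png"); S=2.8
    b=cv2.resize(im[y0:y0+h,x0:x0+w],None,fx=S,fy=S,interpolation=cv2.INTER_CUBIC)
    b=cv2.convertScaleAbs(b,alpha=1.4)
    def line(P,col):
        q=(project(name,P,p[6] if name=="top" else 0)-[x0,y0]+.5)*S
        cv2.polylines(b,[q.round().astype(int)],False,col,1,cv2.LINE_AA)
    for x in cx4:
        line(obj(p[:3],[[x+32.5*a,32.5*c,43] for a,c in rings(40)]),(0,0,255))
        line(obj(p[3:6],[[x+32*a,32*c,48] for a,c in ((1,1),(1,-1),(-1,-1),(-1,1),(1,1))]),(0,0,255))
    for q,(l,w_) in ((p[:3],(153,43)),(p[3:6],(145,42))):
        line(obj(q,[[l,w_,0],[l,-w_,0],[-l,-w_,0],[-l,w_,0],[l,w_,0]]),(255,0,0))
    for x,dd,z in zip(cx4,(15,13.5,8.5,25),(130,124,138,104)):
        line(obj(p[:3],[[x+dd*a,dd*c,z] for a,c in rings(30)]),(0,255,255))
    out.append(b)
for i,b in enumerate(out): cv2.imwrite(f"pics/ov{i}.png",b)
E
python3 fit.py
```

```text
[ 5.18258e+02 -2.44298e+02 -1.99000e-01  5.14122e+02  1.58383e+02
  3.02000e-01] 2.7710761485761206
[[0.4, 0.0], [-0.7, -0.0], [0.1, -0.1], [0.1, 0.1], [0.6, -0.3], [0.6, 0.0], [0.0, -0.0], [0.0, 0.4], [-0.3, 0.6], [-0.8, -0.6], [-0.7, -0.7], [0.2, -0.4], [0.3, 1.0]]
[ 5.18209e+02 -2.44094e+02 -1.98000e-01  5.14018e+02  1.58001e+02
  3.01000e-01  2.50000e-02] 2.6942943641282593
[[0.4, 0.1], [-0.7, 0.0], [0.1, -0.1], [0.2, 0.0], [0.4, -0.5], [0.6, -0.0], [-0.0, 0.0], [0.0, 0.4], [-0.3, 0.5], [-0.7, -0.6], [-0.6, -0.7], [0.3, -0.3], [0.4, 1.1]]
flip [ 420.2 -226. ] carrier: -99.7 -1.5
nozzle [ 483.  -234.8] carrier: -36.4 2.2
spray [ 548.2 -248.4] carrier: 30.2 1.7
jar [ 616.9 -261.5] carrier: 100.2 2.3
```

View pics/ov0.png

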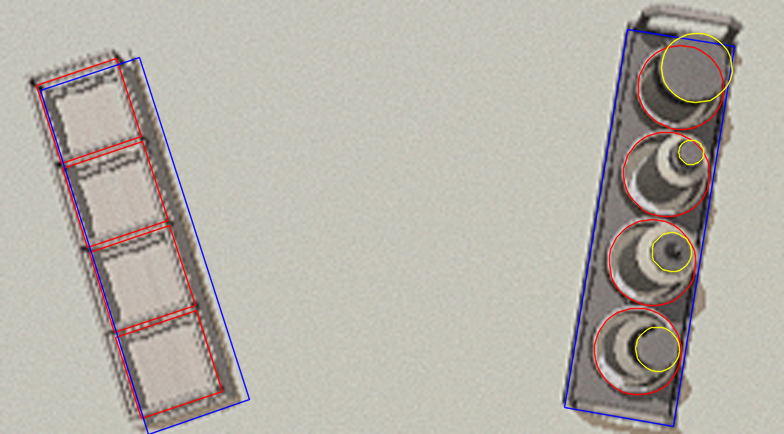

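View pics/ov1.png

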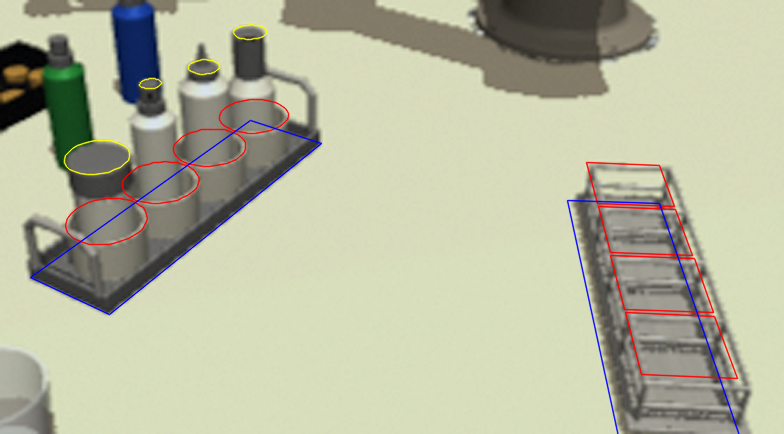

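Carrier and bottle overlays match in both views, but the rack fit is off in the scene view, so I probably picked the wrong wires. I'll zoom in on the rack in both images.

Run:
```python
import cv2, numpy as np
def crop(n,x0,y0,w,h,s):
    t=cv2.imread(f"pics/{n}0.png"); a=cv2.resize(t[y0:y0+h,x0:x0+w],None,fx=s,fy=s,interpolation=cv2.INTER_CUBIC)
    a=cv2.convertScaleAbs(a,alpha=1.5,beta=-40)
    for i in range(0,w,10): cv2.putText(a,str(x0+i),(i*s,8),0,.3,(0,0,255)); a[::10,i*s]=(0,0,255)
    for i in range(0,h,10): cv2.putText(a,str(y0+i),(0,i*s+3),0,.3,(255,0,0)); a[i*s,::10]=(255,0,0)
    return a
cv2.imwrite("pics/rk.png",np.hstack([crop("top",110,112,80,145,4),crop("scene",325,178,80,116,5)[:580]]))
```

```text
(no output)
```

View pics/rk.png

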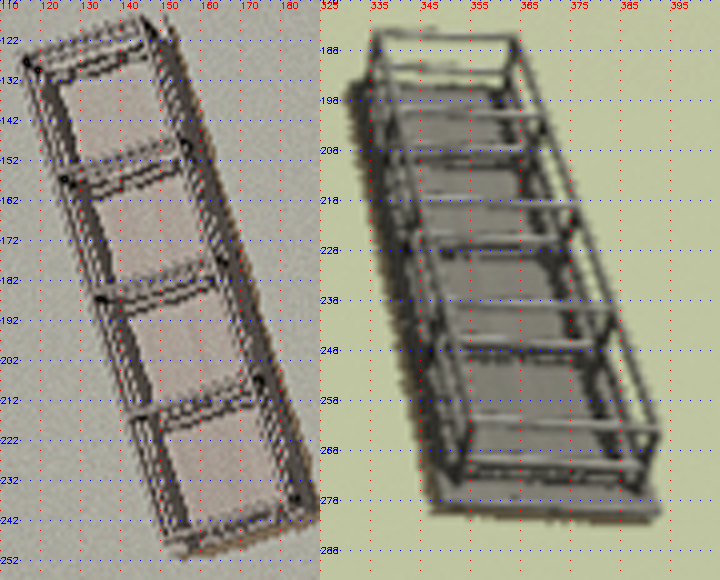

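```bash
cat > fit2.py <<'E'
from cam import *
sP=np.array([(375,33),(515,37),(657,430),(470,425),(545,118),(577,208),(613,310),(432,512),(658,518)],float)
sP=np.c_[325+(sP[:,0]-320)/5,178+sP[:,1]/5]-.4
tP=np.array([(27,62),(65,180),(100,298),(148,30),(187,147),(224,262),(260,380),(297,500)],float)/4+[110,112]-.4
def model(p,sc=1):
    a,b,zt=p[3:6]
    s=obj(p[:3],[[-a,-b,48],[-a,b,48],[a,b,48],[a,-b,48],[-68,b,48],[0,b,48],[68,b,48],[145,-42,0],[145,42,0]])
    t=obj(p[:3],[[a,b,zt],[68,b,zt],[0,b,zt],[a,-b,zt],[68,-b,zt],[0,-b,zt],[-68,-b,zt],[-a,-b,zt]])
    return s,t
def res(p,ws=1,wt=1):
    s,t=model(p)
    return np.r_[ws*(project("scene",s)-sP).ravel(),wt*(project("top",t)-tP).ravel(),(p[3]-136)/2,(p[4]-33)/1,(p[5]-48)/20]
for w in ((1,1),(1,.01),(.01,1)):
    s=least_squares(res,[514,158,.3,136,33,48],args=w); print(w,s.x.round(3)); print(s.fun[:-3].reshape(-1,2).round(1).tolist())
E
python3 fit2.py
```

```text
(1, 1) [5.17131e+02 1.64362e+02 2.91000e-01 1.36855e+02 3.41620e+01 2.68440e+01]
[[0.2, -1.4], [0.1, -1.1], [0.1, -0.9], [0.4, -1.7], [-0.2, -1.3], [-0.1, -1.4], [0.2, -1.1], [0.4, 1.9], [-0.5, 3.0], [1.0, 0.5], [0.3, 0.4], [0.4, 0.3], [0.3, -1.1], [-0.4, -1.0], [-0.6, -0.4], [-0.5, -0.2], [-0.3, 0.2]]
(1, 0.01) [5.17831e+02 1.64500e+02 2.89000e-01 1.37018e+02 3.37740e+01 4.78490e+01]
[[0.4, -1.3], [0.1, -0.9], [-0.2, -0.5], [0.5, -1.4], [-0.2, -1.1], [-0.2, -1.2], [-0.1, -0.9], [0.3, 2.2], [-0.6, 3.3], [-0.0, -0.0], [-0.0, -0.0], [-0.0, -0.0], [-0.0, -0.0], [-0.0, -0.0], [-0.0, -0.0], [-0.0, -0.0], [-0.0, 0.0]]
(0.01, 1) [5.15404e+02 1.61565e+02 2.95000e-01 1.35465e+02 3.37630e+01 3.74130e+01]
[[-0.0, -0.0], [-0.0, -0.0], [-0.0, -0.0], [-0.0, -0.0], [-0.0, -0.0], [-0.0, -0.0], [-0.0, -0.0], [-0.0, 0.0], [-0.0, 0.0], [0.8, 0.8], [0.2, 0.4], [0.5, 0.6], [0.0, -0.9], [-0.6, -1.2], [-0.6, -0.3], [-0.2, 0.2], [-0.0, 0.4]]
```

```bash
cat > fit3.py <<'E'
from fit2 import *
sP[7:,1]+=2
s=least_squares(res,[514,158,.3,136,33,48],args=(1,.01)); print(s.x.round(3)); print(s.fun[:-3].reshape(-1,2).round(1).tolist()[:9])
p=s.x; np.save("rack.npy",p[:3])
out=[]
for name,x0,y0,w,h,S in (("top",110,112,80,145,4),("scene",325,178,80,116,5)):
    im=cv2.imread(f"pics/{name}0.png")
    b=cv2.convertScaleAbs(cv2.resize(im[y0:y0+h,x0:x0+w],None,fx=S,fy=S,interpolation=cv2.INTER_CUBIC),alpha=1.5,beta=-40)
    def line(P,col):
        q=(project(name,P)-[x0,y0]+.5)*S
        cv2.polylines(b,[q.round().astype(int)],False,col,1,cv2.LINE_AA)
    for x in (-102,-34,34,102): line(obj(p,[[x+33*a,33*c,48] for a,c in ((1,1),(1,-1),(-1,-1),(-1,1),(1,1))]),(0,0,255))
    for z,c in ((0,(255,0,0)),(12,(0,160,0))):
        l,m=(145,42) if z==0 else (134,32)
        line(obj(p,[[l,m,z],[l,-m,z],[-l,-m,z],[-l,m,z],[l,m,z]]),c)
    out.append(b[:580])
cv2.imwrite("pics/rk2.png",np.hstack(out))
E
python3 fit3.py | tail -2
```

```text
[5.19691e+02 1.64631e+02 2.90000e-01 1.36440e+02 3.37470e+01 4.78300e+01]
[[0.4, -0.8], [0.0, -0.4], [-0.2, -0.1], [0.5, -0.9], [-0.3, -0.7], [-0.2, -0.7], [-0.0, -0.3], [0.3, 0.9], [-0.5, 2.0]]
```

View pics/rk2.png

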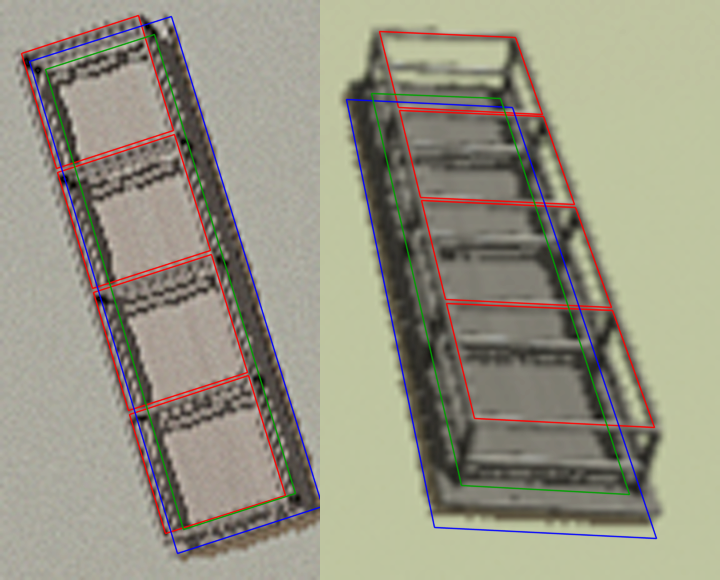

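The rack fit now agrees in both views to about 3 mm. I'll use rack (517.5, 164, 0.291) and carrier (518.2, −244.2, −0.199). Starting with flip.

```bash
cat > go.py <<'E'
import sys
from cam import *
from plant import get_obs
CAR=(518.2,-244.2,-.199); RK=(517.5,164,.291)
def tgt(which,i,dx=0,dy=0):
    p=CAR if which=="c" else RK
    q=obj(p,[[(-102,-34,34,102)[i]+dx,dy,0]])[0]; return q[0],q[1],p[2]
def to(which,i,z,dx=0,dy=0):
    o=get_obs(); x,y,yaw=tgt(which,i,dx,dy)
    A=R.from_euler("xyz",o["tcp_rot"]); B=R.from_euler("xyz",[np.pi,0,yaw])
    d=A.inv().apply(np.array([x,y,z])-o["tool_pos"])
    print("t",round(o["time"],2),"tcp",o["tool_pos"].round(1),"target",np.round([x,y,z],1),"dp m",(d/1000).round(4),"rot",(A.inv()*B).as_rotvec().round(4),"grip",round(o["grip_width"],1),round(o["finger_force"],1),"F",o["contact_force"].round(1))
if __name__=="__main__":
    a=sys.argv; to(a[1],int(a[2]),*map(float,a[3:]))
E
python3 go.py c 0 200 1 -1
```

```text
t 0.1 tcp [ 225.3 -473.8  226.1] target [ 419.  -225.2  200. ] dp m [ 0.2816 -0.1413  0.0264] rot [-1.400e-03  3.000e-04  6.428e-01] grip 91.7 0.0 F [-0.7 -0.1 -0.8]
```

```bash
python3 -m pendant '{"dp":[[0.05,-0.025,0],[0.1,-0.05,0],[0.15,-0.075,0.005],[0.2,-0.1,0.015],[0.25,-0.125,0.02],[0.282,-0.141,0.026],[0.282,-0.141,0.026],[0.282,-0.141,0.026]],"rotation":[[0,0,0.1],[0,0,0.22],[0,0,0.34],[0,0,0.46],[0,0,0.58],[0,0,0.643],[0,0,0.643],[0,0,0.643]]}' 0.0918; python3 go.py c 0 89 1 -1
```

```text
time: 1.1
tool_pos: [419.3, -226.0, 200.6]
tcp_rot: [3.141, 0.0, -0.198]
contact_force: [-0.2, 0.1, 0.3]
grip_width: 91.6
finger_force: 0.0
t 1.1 tcp [ 419.3 -226.   200.6] target [ 419.  -225.2   89. ] dp m [-0.0004 -0.0008  0.1116] rot [0.0003 0.0005 0.0008] grip 91.6 0.0 F [-0.2  0.1  0.3]
```

```bash
python3 -m pendant '{"dp":[[0,0,0.035],[0,0,0.07],[0,0,0.1],[0,0,0.111],[0,0,0.111]],"rotation":[[0,0,0],[0,0,0],[0,0,0],[0,0,0],[0,0,0]]}'
python3 - <<'E'
from plant import vision
import cv2,numpy as np
a=vision.capture("top")["pixels"][95:260,290:400,::-1]; b=vision.capture("scene")["pixels"][100:240,120:260,::-1]
r=lambda i,h:cv2.resize(i,(int(i.shape[1]*h/i.shape[0]),h),interpolation=cv2.INTER_CUBIC)
cv2.imwrite("pics/g1.png",np.hstack([r(a,480),r(b,480)])[:, :800])
E
```

```text
time: 1.72
tool_pos: [419.2, -226.4, 89.7]
tcp_rot: [-3.141, 0.001, -0.2]
contact_force: [-0.1, 0.2, 0.3]
grip_width: 91.6
finger_force: 0.0
```

View pics/g1.png

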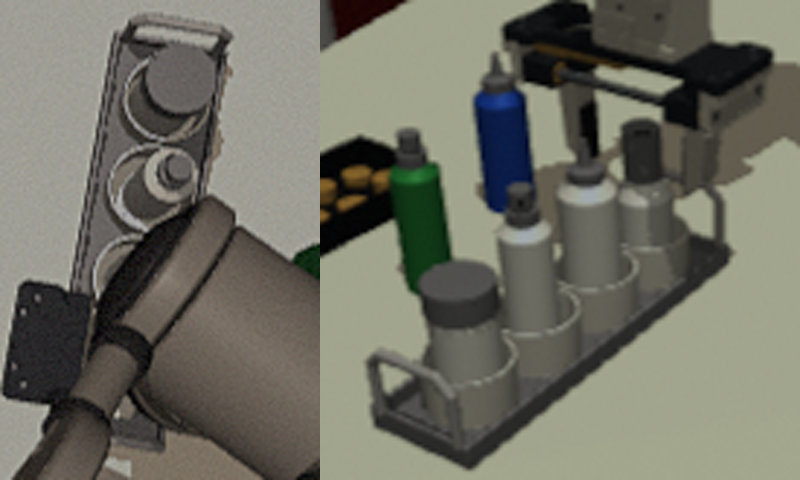

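In the crop the fingers stand at (580, 130) and (700, 150), with the flip cap centred between them at (640, 150). Closing.

```bash
python3 -m pendant '{"dp":[[0,0,0],[0,0,0],[0,0,0],[0,0,0],[0,0,0],[0,0,0],[0,0,0],[0,0,0]],"rotation":[[0,0,0],[0,0,0],[0,0,0],[0,0,0],[0,0,0],[0,0,0],[0,0,0],[0,0,0]]}' 0.02
```

```text
time: 2.82
tool_pos: [419.6, -225.7, 89.7]
tcp_rot: [3.142, -0.0, -0.199]
contact_force: [0.2, -0.2, -0.4]
grip_width: 29.4
finger_force: 30.0
```

```bash
python3 -m pendant '{"dp":[[0,0,-0.01],[0,0,-0.035],[0,0,-0.06],[0,0,-0.08],[0,0,-0.09],[0,0,-0.09]],"rotation":[[0,0,0],[0,0,0],[0,0,0],[0,0,0],[0,0,0],[0,0,0]]}'; python3 go.py r 0 165
```

```text
time: 3.58
tool_pos: [419.7, -225.9, 180.2]
tcp_rot: [3.141, -0.001, -0.199]
contact_force: [1.0, -1.0, -1.9]
grip_width: 29.8
finger_force: 30.0
t 3.58 tcp [ 419.7 -225.9  180.2] target [419.8 134.7 165. ] dp m [-0.0713 -0.3535  0.0149] rot [ 0.0009 -0.0009 -0.4902] grip 29.8 30.0 F [ 1.  -1.  -1.9]
```

```bash
python3 -m pendant '{"dp":[[-0.004,-0.02,0],[-0.013,-0.065,0],[-0.023,-0.115,0],[-0.034,-0.17,0],[-0.045,-0.225,0],[-0.056,-0.28,0],[-0.065,-0.325,0],[-0.071,-0.353,0.01]],"rotation":[[0,0,-0.03],[0,0,-0.09],[0,0,-0.16],[0,0,-0.23],[0,0,-0.3],[0,0,-0.38],[0,0,-0.45],[0,0,-0.49]]}'; python3 -m pendant '{"dp":[[0,0,0],[0,0,0],[0,0,0]],"rotation":[[0,0,0],[0,0,0],[0,0,0]]}'; python3 go.py r 0 110
python3 - <<'E'
from plant import vision
import cv2,numpy as np
a=vision.capture("top")["pixels"][95:260,100:240,::-1]; b=vision.capture("scene")["pixels"][80:290,290:430,::-1]
r=lambda i,h:cv2.resize(i,(int(i.shape[1]*h/i.shape[0]),h),interpolation=cv2.INTER_CUBIC)
cv2.imwrite("pics/g2.png",np.hstack([r(a,480),r(b,540)[:480]])[:, :800])
E
```

```text
time: 4.58
tool_pos: [418.6, 137.2, 169.3]
tcp_rot: [-3.141, 0.0, 0.296]
contact_force: [0.5, -0.0, -1.8]
grip_width: 29.7
finger_force: 30.0
time: 4.95
tool_pos: [419.8, 133.7, 169.7]
tcp_rot: [3.141, 0.0, 0.29]
contact_force: [0.9, 0.3, -1.5]
grip_width: 29.4
finger_force: 30.0
t 4.95 tcp [419.8 133.7 169.7] target [419.8 134.7 110. ] dp m [ 0.0003 -0.001   0.0597] rot [ 0.0002  0.0002 -0.0014] grip 29.4 30.0 F [ 0.9  0.3 -1.5]
```

View pics/g2.png

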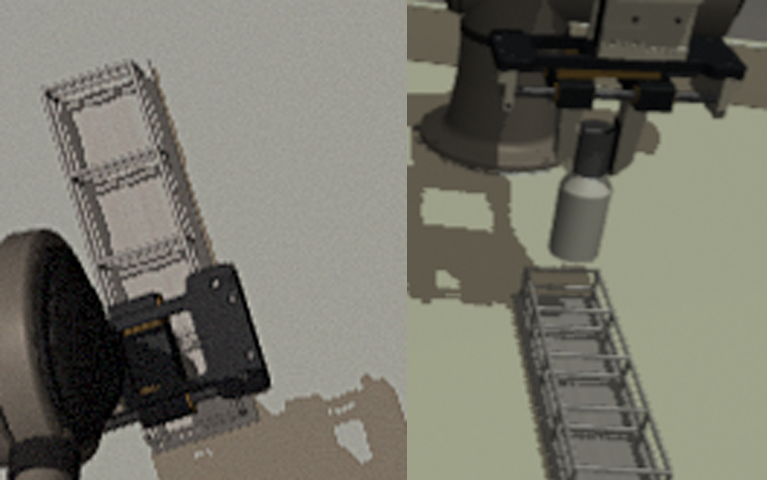

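The bottle hangs upright over the near cell, with its base at about (578, 255) in the crop. I'll lower it to just above the floor (seat at TCP ≈ 93.7), then settle slowly.

```bash
python3 -m pendant '{"dp":[[0,-0.001,0.02],[0,-0.001,0.04],[0,-0.001,0.058],[0,-0.001,0.066],[0,-0.001,0.071],[0,-0.001,0.073]],"rotation":[[0,0,0],[0,0,0],[0,0,0],[0,0,0],[0,0,0],[0,0,0]]}'
python3 - <<'E'
from plant import vision
import cv2,numpy as np
b=vision.capture("scene")["pixels"][130:290,300:430,::-1]
cv2.imwrite("pics/g3.png",cv2.resize(b,None,fx=3.7,fy=3.7,interpolation=cv2.INTER_CUBIC))
E
```

```text
time: 5.8
tool_pos: [419.8, 135.2, 96.9]
tcp_rot: [3.141, -0.001, 0.29]
contact_force: [-0.4, -0.1, -1.0]
grip_width: 29.2
finger_force: 30.0
```

View pics/g3.png

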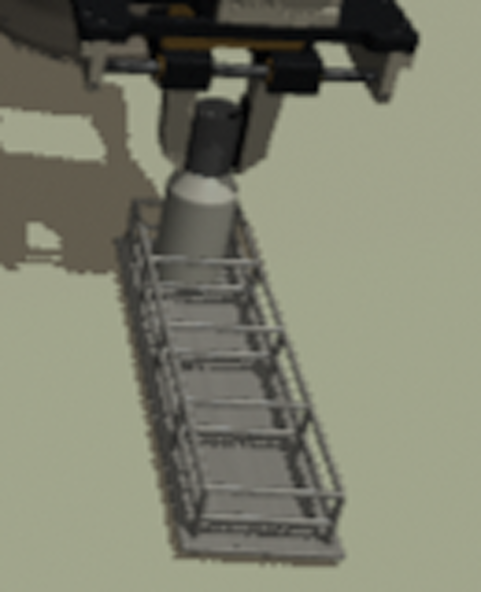

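The bottle is inside the near cell, clear of the wires on both sides. Seating it.

```bash
python3 -m pendant '{"dp":[[0,0,0.001],[0,0,0.002],[0,0,0.003],[0,0,0.003]],"rotation":[[0,0,0],[0,0,0],[0,0,0],[0,0,0]]}'
```

```text
time: 6.35
tool_pos: [419.6, 135.3, 93.7]
tcp_rot: [3.141, -0.0, 0.291]
contact_force: [0.7, -0.1, -0.6]
grip_width: 29.0
finger_force: 30.0
```

```bash
python3 -m pendant '{"dp":[[0,0,0.0005],[0,0,0.001],[0,0,0.001]],"rotation":[[0,0,0],[0,0,0],[0,0,0]]}'
```

```text
time: 6.72
tool_pos: [419.8, 135.4, 93.6]
tcp_rot: [3.141, -0.001, 0.291]
contact_force: [-2.3, -1.0, 9.8]
grip_width: 29.6
finger_force: 30.0
```

Seated: there is now 10 N upward. Opening and rising.

```bash
python3 -m pendant '{"dp":[[0,0,0],[0,0,0],[0,0,0],[0,0,0],[0,0,-0.02],[0,0,-0.06],[0,0,-0.1],[0,0,-0.105]],"rotation":[[0,0,0],[0,0,0],[0,0,0],[0,0,0],[0,0,0],[0,0,0],[0,0,0],[0,0,0]]}' 0.0918; python3 go.py c 1 195 -1 1
```

```text
time: 7.72
tool_pos: [421.0, 135.5, 200.1]
tcp_rot: [3.141, -0.005, 0.291]
contact_force: [0.1, 0.2, -0.2]
grip_width: 91.4
finger_force: 0.0
t 7.72 tcp [421.  135.5 200.1] target [ 484.1 -236.3  195. ] dp m [-0.0462  0.3743  0.0052] rot [-0.0005 -0.0055  0.4898] grip 91.4 0.0 F [ 0.1  0.2 -0.2]
```

```bash
python3 -m pendant '{"dp":[[-0.003,0.025,0],[-0.01,0.075,0],[-0.016,0.13,0],[-0.023,0.185,0],[-0.03,0.24,0],[-0.037,0.295,0],[-0.043,0.345,0],[-0.046,0.374,0.005]],"rotation":[[0,0,0.03],[0,0,0.09],[0,0,0.16],[0,0,0.23],[0,0,0.3],[0,0,0.38],[0,0,0.45],[0,-0.004,0.49]]}'; python3 -m pendant '{"dp":[[0,0,0],[0,0,0]],"rotation":[[0,0,0],[0,0,0]]}';  python3 go.py c 1 83 -1 1
```

```text
time: 8.72
tool_pos: [482.4, -238.6, 191.4]
tcp_rot: [3.141, 0.005, -0.203]
contact_force: [-0.1, 0.2, 0.1]
grip_width: 92.1
finger_force: 0.0
time: 8.98
tool_pos: [482.2, -235.3, 191.8]
tcp_rot: [-3.141, 0.006, -0.199]
contact_force: [0.1, 1.1, 0.3]
grip_width: 91.6
finger_force: 0.0
t 8.97 tcp [ 482.2 -235.3  191.8] target [ 484.1 -236.3   83. ] dp m [0.0026 0.0006 0.1088] rot [-0.0001  0.0056  0.0003] grip 91.6 0.0 F [0.1 1.1 0.3]
```

```bash
python3 -m pendant '{"dp":[[0.003,0.001,0.035],[0.003,0.001,0.07],[0.003,0.001,0.1],[0.003,0.001,0.109],[0.003,0.001,0.109]],"rotation":[[0,0.005,0],[0,0.005,0],[0,0.005,0],[0,0.005,0],[0,0.005,0]]}'; python3 -m pendant '{"dp":[[0,0,0],[0,0,0],[0,0,0],[0,0,0],[0,0,0],[0,0,0]],"rotation":[[0,0,0],[0,0,0],[0,0,0],[0,0,0],[0,0,0],[0,0,0]]}' 0.03
```

```text
time: 9.6
tool_pos: [485.1, -237.1, 83.9]
tcp_rot: [3.141, -0.001, -0.198]
contact_force: [0.3, -0.8, -0.1]
grip_width: 91.8
finger_force: 0.0
time: 10.35
tool_pos: [485.1, -237.9, 83.8]
tcp_rot: [3.14, -0.001, -0.199]
contact_force: [0.2, -0.7, 1.0]
grip_width: 43.5
finger_force: 30.0
```

```bash
python3 -m pendant '{"dp":[[0,0,-0.01],[0,0,-0.035],[0,0,-0.06],[0,0,-0.08],[0,0,-0.09],[0,0,-0.09]],"rotation":[[0,0,0],[0,0,0],[0,0,0],[0,0,0],[0,0,0],[0,0,0]]}'; python3 go.py r 1 170
```

```text
time: 11.1
tool_pos: [485.1, -237.8, 174.2]
tcp_rot: [3.14, -0.002, -0.199]
contact_force: [1.1, -0.6, -1.3]
grip_width: 43.1
finger_force: 30.0
t 11.1 tcp [ 485.1 -237.8  174.2] target [484.9 154.2 170. ] dp m [-0.0778 -0.3842  0.0035] rot [ 0.002  -0.0019 -0.4902] grip 43.1 30.0 F [ 1.1 -0.6 -1.3]
```

```bash
python3 -m pendant '{"dp":[[-0.005,-0.025,0],[-0.015,-0.075,0],[-0.026,-0.13,0],[-0.037,-0.185,0],[-0.048,-0.24,0],[-0.06,-0.295,0],[-0.07,-0.345,0],[-0.078,-0.384,0]],"rotation":[[0,0,-0.03],[0,0,-0.09],[0,0,-0.16],[0,0,-0.23],[0,0,-0.3],[0,0,-0.38],[0,0,-0.45],[0,0,-0.49]]}'; python3 -m pendant '{"dp":[[0,0,0],[0,0,0],[0,0,0]],"rotation":[[0,0,0],[0,0,0],[0,0,0]]}'; python3 go.py r 1 90.5
```

```text
time: 12.1
tool_pos: [483.6, 156.2, 172.2]
tcp_rot: [3.14, 0.001, 0.294]
contact_force: [-0.3, -0.3, -1.5]
grip_width: 43.1
finger_force: 30.0
time: 12.48
tool_pos: [484.5, 153.1, 172.9]
tcp_rot: [3.14, 0.0, 0.289]
contact_force: [-0.4, -0.3, -1.7]
grip_width: 43.2
finger_force: 30.0
t 12.47 tcp [484.5 153.1 172.9] target [484.9 154.2  90.5] dp m [ 0.0008 -0.0011  0.0824] rot [ 0.0016  0.0002 -0.0019] grip 43.2 30.0 F [-0.4 -0.3 -1.7]
```

```bash
python3 -m pendant '{"dp":[[0.001,-0.001,0.02],[0.001,-0.001,0.045],[0.001,-0.001,0.066],[0.001,-0.001,0.076],[0.001,-0.001,0.081],[0.001,-0.001,0.083],[0.001,-0.001,0.083]],"rotation":[[0,0,0],[0,0,0],[0,0,0],[0,0,0],[0,0,0],[0,0,0],[0,0,0]]}'; python3 -m pendant '{"dp":[[0,0,0.001],[0,0,0.002],[0,0,0.002]],"rotation":[[0,0,0],[0,0,0],[0,0,0]]}'
```

```text
time: 13.35
tool_pos: [485.6, 155.3, 90.7]
tcp_rot: [3.14, -0.001, 0.291]
contact_force: [-0.5, -0.1, -1.2]
grip_width: 43.5
finger_force: 30.0
time: 13.72
tool_pos: [485.2, 155.4, 88.3]
tcp_rot: [3.14, -0.001, 0.291]
contact_force: [0.7, 0.5, -0.8]
grip_width: 43.1
finger_force: 30.0
```

```bash
python3 -m pendant '{"dp":[[0,0,0.0005],[0,0,0.001],[0,0,0.001]],"rotation":[[0,0,0],[0,0,0],[0,0,0]]}'
```

```text
time: 14.1
tool_pos: [485.5, 155.3, 87.7]
tcp_rot: [3.14, -0.001, 0.291]
contact_force: [-0.9, -0.9, 4.0]
grip_width: 43.3
finger_force: 30.0
```

Seated. Release, rise, and back for the spray.

```bash
python3 -m pendant '{"dp":[[0,0,0],[0,0,0],[0,0,0],[0,0,0],[0,0,-0.02],[0,0,-0.06],[0,0,-0.1],[0,0,-0.11]],"rotation":[[0,0,0],[0,0,0],[0,0,0],[0,0,0],[0,0,0],[0,0,0],[0,0,0],[0,0,0]]}' 0.0918; python3 go.py c 2 195 -2 1
```

```text
time: 15.1
tool_pos: [486.3, 155.7, 199.7]
tcp_rot: [3.139, -0.005, 0.291]
contact_force: [-0.5, 1.0, 0.5]
grip_width: 92.1
finger_force: 0.0
t 15.1 tcp [486.3 155.7 199.7] target [ 549.8 -249.5  195. ] dp m [-0.0555  0.4064  0.0052] rot [ 0.0007 -0.0058  0.4899] grip 92.1 0.0 F [-0.5  1.   0.5]
```

```bash
python3 -m pendant '{"dp":[[-0.004,0.03,0],[-0.012,0.085,0],[-0.02,0.145,0],[-0.028,0.205,0],[-0.036,0.265,0],[-0.044,0.325,0],[-0.051,0.375,0],[-0.055,0.406,0.003]],"rotation":[[0,0,0.03],[0,0,0.09],[0,0,0.16],[0,0,0.23],[0,0,0.3],[0,0,0.38],[0,0,0.45],[0,0,0.49]]}'; python3 -m pendant '{"dp":[[0,0,0],[0,0,0]],"rotation":[[0,0,0],[0,0,0]]}';  python3 go.py c 2 81 -2 1
```

```text
time: 16.1
tool_pos: [548.4, -251.8, 193.4]
tcp_rot: [3.141, 0.0, -0.203]
contact_force: [0.8, 0.3, -0.0]
grip_width: 92.1
finger_force: 0.0
time: 16.35
tool_pos: [548.4, -248.4, 193.9]
tcp_rot: [-3.142, 0.001, -0.199]
contact_force: [1.1, 0.7, -0.1]
grip_width: 91.7
finger_force: 0.0
t 16.35 tcp [ 548.4 -248.4  193.9] target [ 549.8 -249.5   81. ] dp m [0.0016 0.0009 0.1129] rot [-0.0001  0.0006  0.0003] grip 91.7 0.0 F [ 1.1  0.7 -0.1]
```

```bash
python3 -m pendant '{"dp":[[0.002,0.001,0.035],[0.002,0.001,0.07],[0.002,0.001,0.1],[0.002,0.001,0.113],[0.002,0.001,0.113]],"rotation":[[0,0,0],[0,0,0],[0,0,0],[0,0,0],[0,0,0]]}'; python3 -m pendant '{"dp":[[0,0,0],[0,0,0],[0,0,0],[0,0,0],[0,0,0],[0,0,0],[0,0,0]],"rotation":[[0,0,0],[0,0,0],[0,0,0],[0,0,0],[0,0,0],[0,0,0],[0,0,0]]}' 0.025
```

```text
time: 16.98
tool_pos: [550.6, -249.8, 81.5]
tcp_rot: [3.141, -0.0, -0.198]
contact_force: [-0.2, -0.3, 0.8]
grip_width: 92.0
finger_force: 0.0
time: 17.85
tool_pos: [550.7, -250.8, 81.8]
tcp_rot: [3.141, -0.001, -0.199]
contact_force: [-0.2, -0.7, 0.0]
grip_width: 37.1
finger_force: 30.0
```

Gripped at 37 mm, which matches the spray (38). Its seat TCP is 81.7 − 8 + 12 ≈ 85.7.

```bash
python3 -m pendant '{"dp":[[0,0,-0.01],[0,0,-0.035],[0,0,-0.06],[0,0,-0.08],[0,0,-0.09],[0,0,-0.09]],"rotation":[[0,0,0],[0,0,0],[0,0,0],[0,0,0],[0,0,0],[0,0,0]]}'; python3 go.py r 2 170
```

```text
time: 18.6
tool_pos: [550.8, -250.8, 172.4]
tcp_rot: [3.14, -0.002, -0.199]
contact_force: [0.6, -0.1, -1.9]
grip_width: 37.1
finger_force: 30.0
t 18.6 tcp [ 550.8 -250.8  172.4] target [550.1 173.8 170. ] dp m [-0.0847 -0.416   0.0016] rot [ 0.002  -0.0019 -0.4902] grip 37.1 30.0 F [ 0.6 -0.1 -1.9]
```

```bash
python3 -m pendant '{"dp":[[-0.005,-0.025,0],[-0.016,-0.08,0],[-0.028,-0.14,0],[-0.041,-0.2,0],[-0.053,-0.26,0],[-0.065,-0.32,0],[-0.077,-0.375,0],[-0.085,-0.416,0]],"rotation":[[0,0,-0.03],[0,0,-0.09],[0,0,-0.16],[0,0,-0.23],[0,0,-0.3],[0,0,-0.38],[0,0,-0.45],[0,0,-0.49]]}'; python3 -m pendant '{"dp":[[0,0,0],[0,0,0],[0,0,0]],"rotation":[[0,0,0],[0,0,0],[0,0,0]]}'; python3 go.py r 2 88
```

```text
time: 19.6
tool_pos: [547.8, 177.4, 170.3]
tcp_rot: [3.141, 0.001, 0.296]
contact_force: [0.3, 0.2, -0.5]
grip_width: 37.1
finger_force: 30.0
time: 19.98
tool_pos: [549.4, 173.0, 171.0]
tcp_rot: [3.14, 0.0, 0.29]
contact_force: [-0.4, 0.6, -1.3]
grip_width: 37.0
finger_force: 30.0
t 19.98 tcp [549.4 173.  171. ] target [550.1 173.8  88. ] dp m [ 0.0009 -0.0007  0.083 ] rot [ 0.0015  0.0002 -0.0015] grip 37.0 30.0 F [-0.4  0.6 -1.3]
```

```bash
python3 -m pendant '{"dp":[[0.001,-0.001,0.02],[0.001,-0.001,0.045],[0.001,-0.001,0.066],[0.001,-0.001,0.076],[0.001,-0.001,0.081],[0.001,-0.001,0.083],[0.001,-0.001,0.083]],"rotation":[[0,0,0],[0,0,0],[0,0,0],[0,0,0],[0,0,0],[0,0,0],[0,0,0]]}'; python3 -m pendant '{"dp":[[0,0,0.001],[0,0,0.002],[0,0,0.002]],"rotation":[[0,0,0],[0,0,0],[0,0,0]]}'; python3 -m pendant '{"dp":[[0,0,0.0005],[0,0,0.001],[0,0,0.001]],"rotation":[[0,0,0],[0,0,0],[0,0,0]]}'
```

```text
time: 20.85
tool_pos: [550.7, 175.0, 88.8]
tcp_rot: [3.14, -0.001, 0.291]
contact_force: [-0.7, -0.4, -0.8]
grip_width: 37.0
finger_force: 30.0
time: 21.22
tool_pos: [550.4, 175.1, 86.3]
tcp_rot: [3.14, -0.001, 0.291]
contact_force: [0.5, 0.0, -1.4]
grip_width: 36.9
finger_force: 30.0
time: 21.6
tool_pos: [550.7, 175.1, 85.7]
tcp_rot: [3.14, -0.001, 0.291]
contact_force: [-0.5, -0.4, 3.1]
grip_width: 37.4
finger_force: 30.0
```

Seated. Release and go for the jar.

```bash
python3 -m pendant '{"dp":[[0,0,0],[0,0,0],[0,0,0],[0,0,0],[0,0,-0.02],[0,0,-0.06],[0,0,-0.1],[0,0,-0.11]],"rotation":[[0,0,0],[0,0,0],[0,0,0],[0,0,0],[0,0,0],[0,0,0],[0,0,0],[0,0,0]]}' 0.0918; python3 go.py c 3 180 -1 1
```

```text
time: 22.6
tool_pos: [551.5, 175.4, 198.0]
tcp_rot: [3.14, -0.006, 0.291]
contact_force: [0.4, 0.0, 0.5]
grip_width: 91.4
finger_force: 0.0
t 22.6 tcp [551.5 175.4 198. ] target [ 617.4 -263.2  180. ] dp m [-0.0628  0.4391  0.0186] rot [ 0.0006 -0.006   0.4899] grip 91.4 0.0 F [0.4 0.  0.5]
```

```bash
python3 -m pendant '{"dp":[[-0.004,0.03,0],[-0.013,0.09,0],[-0.022,0.155,0],[-0.031,0.22,0],[-0.04,0.285,0],[-0.049,0.345,0],[-0.057,0.4,0],[-0.062,0.439,0]],"rotation":[[0,0,0.03],[0,0,0.09],[0,0,0.16],[0,0,0.23],[0,0,0.3],[0,0,0.38],[0,0,0.45],[0,0,0.49]]}'; python3 -m pendant '{"dp":[[0,0,0],[0,0,0]],"rotation":[[0,0,0],[0,0,0]]}';  python3 go.py c 3 74 -1 1
```

```text
time: 23.6
tool_pos: [616.1, -266.1, 194.0]
tcp_rot: [3.141, 0.001, -0.203]
contact_force: [0.3, 0.2, 0.2]
grip_width: 91.9
finger_force: 0.0
time: 23.85
tool_pos: [616.3, -262.4, 194.6]
tcp_rot: [-3.141, 0.001, -0.199]
contact_force: [0.1, 0.0, -0.2]
grip_width: 92.0
finger_force: 0.0
t 23.85 tcp [ 616.3 -262.4  194.6] target [ 617.4 -263.2   74. ] dp m [0.0014 0.0006 0.1206] rot [-0.0001  0.0009  0.0001] grip 92.0 0.0 F [ 0.1  0.  -0.2]
```

```bash
python3 -m pendant '{"dp":[[0.001,0.001,0.035],[0.001,0.001,0.075],[0.001,0.001,0.108],[0.001,0.001,0.12],[0.001,0.001,0.12]],"rotation":[[0,0,0],[0,0,0],[0,0,0],[0,0,0],[0,0,0]]}'; python3 -m pendant '{"dp":[[0,0,0],[0,0,0],[0,0,0],[0,0,0],[0,0,0],[0,0,0]],"rotation":[[0,0,0],[0,0,0],[0,0,0],[0,0,0],[0,0,0],[0,0,0]]}' 0.035
```

```text
time: 24.48
tool_pos: [617.7, -263.5, 75.8]
tcp_rot: [3.141, -0.0, -0.198]
contact_force: [0.1, -0.0, 0.9]
grip_width: 92.1
finger_force: 0.0
time: 25.22
tool_pos: [617.7, -264.6, 76.0]
tcp_rot: [3.14, -0.001, -0.199]
contact_force: [-0.4, 0.3, 0.9]
grip_width: 49.0
finger_force: 30.0
```

Gripped at 49 mm (lid 50). Seat TCP ≈ 80.

```bash
python3 -m pendant '{"dp":[[0,0,-0.01],[0,0,-0.035],[0,0,-0.06],[0,0,-0.08],[0,0,-0.09],[0,0,-0.09]],"rotation":[[0,0,0],[0,0,0],[0,0,0],[0,0,0],[0,0,0],[0,0,0]]}'; python3 go.py r 3 165
```

```text
time: 25.98
tool_pos: [617.8, -264.5, 166.6]
tcp_rot: [3.14, -0.002, -0.199]
contact_force: [0.1, -0.5, -1.9]
grip_width: 49.2
finger_force: 30.0
t 25.98 tcp [ 617.8 -264.5  166.6] target [615.2 193.3 165. ] dp m [-0.0931 -0.4482  0.0007] rot [ 0.002  -0.0019 -0.4902] grip 49.2 30.0 F [ 0.1 -0.5 -1.9]
```

```bash
python3 -m pendant '{"dp":[[-0.006,-0.028,0],[-0.018,-0.085,0],[-0.031,-0.15,0],[-0.045,-0.215,0],[-0.059,-0.28,0],[-0.072,-0.345,0],[-0.084,-0.405,0],[-0.093,-0.448,0]],"rotation":[[0,0,-0.03],[0,0,-0.09],[0,0,-0.16],[0,0,-0.23],[0,0,-0.3],[0,0,-0.38],[0,0,-0.45],[0,0,-0.49]]}'; python3 -m pendant '{"dp":[[0,0,0],[0,0,0],[0,0,0]],"rotation":[[0,0,0],[0,0,0],[0,0,0]]}'; python3 go.py r 3 83
```

```text
time: 26.98
tool_pos: [614.3, 195.2, 164.1]
tcp_rot: [3.14, 0.001, 0.293]
contact_force: [0.0, -1.0, -1.1]
grip_width: 49.0
finger_force: 30.0
time: 27.35
tool_pos: [615.1, 191.6, 164.9]
tcp_rot: [3.14, 0.0, 0.289]
contact_force: [0.3, 1.0, -1.2]
grip_width: 49.3
finger_force: 30.0
t 27.35 tcp [615.1 191.6 164.9] target [615.2 193.3  83. ] dp m [ 0.0006 -0.0017  0.0819] rot [ 0.0017  0.0004 -0.0023] grip 49.3 30.0 F [ 0.3  1.  -1.2]
```

```bash
python3 -m pendant '{"dp":[[0.001,-0.001,0.02],[0.001,-0.001,0.045],[0.001,-0.001,0.065],[0.001,-0.001,0.075],[0.001,-0.001,0.08],[0.001,-0.001,0.082],[0.001,-0.001,0.082]],"rotation":[[0,0,0],[0,0,0],[0,0,0],[0,0,0],[0,0,0],[0,0,0],[0,0,0]]}'; python3 -m pendant '{"dp":[[0,0,0.001],[0,0,0.002],[0,0,0.002]],"rotation":[[0,0,0],[0,0,0],[0,0,0]]}'; python3 -m pendant '{"dp":[[0,0,0.0005],[0,0,0.001],[0,0,0.001]],"rotation":[[0,0,0],[0,0,0],[0,0,0]]}'
```

```text
time: 28.22
tool_pos: [616.1, 194.3, 83.9]
tcp_rot: [3.14, -0.001, 0.291]
contact_force: [0.4, 0.4, -0.5]
grip_width: 48.8
finger_force: 30.0
time: 28.6
tool_pos: [615.8, 194.3, 81.3]
tcp_rot: [3.14, -0.001, 0.291]
contact_force: [0.5, 0.4, -1.4]
grip_width: 49.1
finger_force: 30.0
time: 28.98
tool_pos: [615.8, 194.3, 80.2]
tcp_rot: [3.14, -0.0, 0.291]
contact_force: [-0.1, 0.2, -0.9]
grip_width: 49.2
finger_force: 30.0
```

```bash
python3 -m pendant '{"dp":[[0,0,0.0005],[0,0,0.001],[0,0,0.001]],"rotation":[[0,0,0],[0,0,0],[0,0,0]]}'
```

```text
time: 29.35
tool_pos: [616.1, 194.4, 79.9]
tcp_rot: [3.14, -0.002, 0.291]
contact_force: [-0.4, 0.5, 4.3]
grip_width: 49.3
finger_force: 30.0
```

Seated. Release, rise and move aside for a check.

```bash
python3 -m pendant '{"dp":[[0,0,0],[0,0,0],[0,0,0],[0,0,0],[0,0,-0.02],[0,0,-0.06],[0,0,-0.1],[0,0,-0.12]],"rotation":[[0,0,0],[0,0,0],[0,0,0],[0,0,0],[0,0,0],[0,0,0],[0,0,0],[0,0,0]]}' 0.0918; python3 -m pendant '{"dp":[[0,0.03,0],[0,0.08,0],[0,0.13,0],[0,0.18,0],[0,0.22,0],[0,0.24,0],[0,0.24,0],[0,0.24,0]],"rotation":[[0,0,0],[0,0,0],[0,0,0],[0,0,0],[0,0,0],[0,0,0],[0,0,0],[0,0,0]]}'
python3 - <<'E'
from plant import vision
import cv2,numpy as np
a=vision.capture("top")["pixels"][95:260,100:240,::-1]; b=vision.capture("scene")["pixels"][120:290,300:420,::-1]
r=lambda i,h:cv2.resize(i,(int(i.shape[1]*h/i.shape[0]),h),interpolation=cv2.INTER_CUBIC)
cv2.imwrite("pics/end.png",np.hstack([r(a,500),r(b,500)])[:, :800])
E
```

```text
time: 30.35
tool_pos: [616.5, 194.6, 202.0]
tcp_rot: [3.14, -0.004, 0.291]
contact_force: [0.6, -0.4, 0.3]
grip_width: 91.9
finger_force: 0.0
time: 31.35
tool_pos: [684.2, -33.8, 199.7]
tcp_rot: [3.141, -0.0, 0.292]
contact_force: [0.3, -0.3, 0.5]
grip_width: 91.9
finger_force: 0.0
```

View pics/end.png

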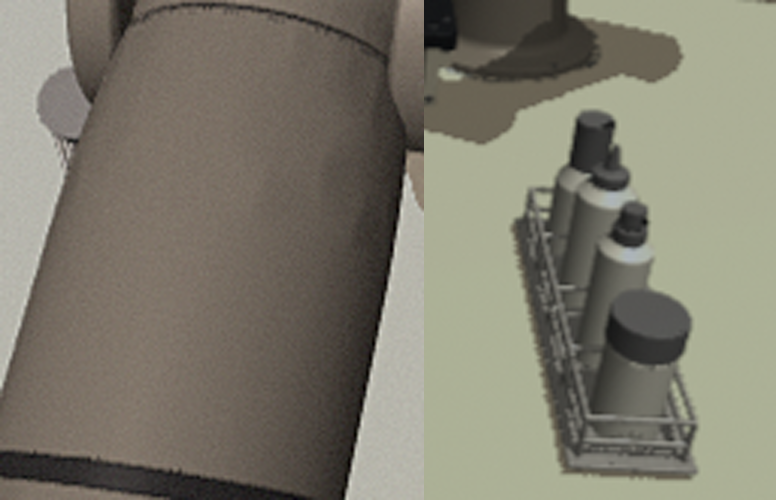

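The scene crop shows all four upright in the rack, one per cell: flip (593, 140), nozzle (610, 190), spray (630, 240) and jar (645, 360), near to far. The robot is clear, so I'm handing in.

```bash
python3 -c "
from plant import workorder
print(workorder.close_job())"
```

```text
the job is handed in; nothing more can be done
None
```

All four bottles stand upright in the wire rack in the carrier's order (flip, nozzle, spray, jar from nearest to farthest), each lowered until it touched the cell floor before release; I handed the job in at about 31 s, and no verdict came back.

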